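Close the two-part biscuit mould on the step-bench

TASK

First take the spoon off the mould base and lay it to rest on the ceramic plate. Then take the mould cover by its wooden handle from the sloping rack and lower it gently over the two pins of the mould base until it lies flush, and let go. Do not bump or shift the canister, the box, the hook stand or the ceramic plate.

Things in the scene. Friction and masses are not known exactly. Their poses are not given: they have to be found in the camera images.
- base: mould base: fixed aluminium block 96 (x) x 156 (y) x 24 mm high, four cavities 8 mm deep, origin at the centre of its underside, z up. Two upright steel pins on its top at x = 0, y = -62 and +62 mm: 12 mm diameter, 26 mm tall above the top, the last 10 mm tapering to 5 mm. The spoon lies across it between the pins. It stands left or right, the rack on the other side
- pin0 (a point): tip of the pin at the base's -y end, 50 mm above the base's underside
- pin1 (a point): tip of the pin at the base's +y end, 50 mm above the base's underside
- cover: mould cover: loose aluminium plate 96 (x) x 156 (y) x 8 mm, 0.4 kg, origin at the centre of its underside, z out of its upper face. Two 14 mm through holes at x = 0, y = -62 and +62 mm; fits either way round. Central pine handle 20 (x) x 64 (y) x 42 mm tall, its top 50 mm from the underside. Starts on the rack, tilted 35 degrees about its y axis, its -x edge low
- cover_grip (a point): centre of the cover's handle, 30 mm from the cover's underside along its z axis
- rack: fixed wooden drying rack, origin on the bench under the cover's centre; its face slopes 35 degrees down towards its own -x (away from the robot), 62 mm high above the origin; sloping board 124 x 186 mm; two stubs at its low edge, level with the cover's upper face, hold the cover; overall 115 mm deep, 186 mm wide, 100 mm high
- spoon: loose steel spoon 155 mm long, lying flat; origin on its underside, x along its handle. Straight handle 10 mm wide, 8 mm thick, from x = -36 to +80 mm; round bowl 40 mm diameter, 10 mm high, centred at x = -55 mm
- dish: ceramic serving plate, round, shallow, 170 mm diameter, 18 mm high at the rim, loose, origin at the centre of its underside
- canister: bystander: screw-top aluminium canister, 80 mm diameter, 118 mm tall, just beyond the base as seen from the robot; origin at the centre of its underside
- tub: bystander: lidded white polypropylene box 85 x 120 x 70 mm, in front of the rack's low edge; origin at the centre of its underside
- hook: bystander: fixed hook stand, post 220 mm tall, with a hook reaching 70 mm to its -x near the top and a steel spring clip (30 mm wide) hanging from it down to 125 mm above the bench; origin at the foot of the post; farther back, beyond x = 0.80 m, the bench has a raised tread 80 mm high with things on it
Mind the look-alikes: they are no part of the job. Leave any blue or green look-alike of the cover alone.

How it is judged:
By the outcome, as a careful person would: the job done as asked, in the order asked, and still so for the second after the job is handed in, with the robot touching nothing.
It also fails if it takes over 67 s, if anything falls off the work surface, if the arm or the gripper's body presses on something with over 40 N, if the wrist force passes 120 N, or if a joint passes its speed limit or range.

ROBOT

A 6-joint arm with a two-finger parallel gripper is mounted at the origin on the work surface. World frame = base frame: x ahead of the robot, y to its left, z up, the work surface at z = 0. Lengths are in m, angles in degrees, forces in N, time in s.
With the tool pointing down it reaches from about 0.325 to 0.75 m from the base axis. Payload 7.6 kg.
Tool frame: the origin (TCP) lies between the finger pads; the fingertips stand 11 mm ahead of it and the grasp point (between the pads) lies 8 mm behind it; z points along the fingers, y is the direction in which the jaws open and shut (so a half turn about z gives the same grasp; the last joint's range is limited). The gripper opens to 85 mm and grips with 20 to 120 N. Pads are 22 mm wide; open, the fingers measure 114 mm over their backs; the gripper's body (76 mm by 85 mm) begins 54 mm behind the grasp point. The pads swing forward as they close: fully open they stand 13 mm farther back than shut.
Start: joints at [-77.825, 2.991, 80.254, -0, 96.75, -4.028], TCP at [0.147, -0.504, 0.242] pointing down, gripper open.
Joint ranges: [-166.34, 166.34], [-52.06, 124.39], [6.96, 135.62], [-60.46, 240.46], [14.63, 156.25], [-167.68, 167.68]. Speed limits (degrees/s): [147.25, 147.25, 172.46, 180, 180, 180].

INTERFACE

Orientations are given as a 3x3 rotation matrix whose columns are the frame's x, y, z axes.
In Python, from station import arm gives the robot as it stands.
- The arm moves only by the shell command python3 -m handwheel 'ROWS' [FORCE]. ROWS is JSON, a list of rows, each an object of numbers: "claw": the opening, from 0 (shut) to 1 (fully open); "tx", "ty", "tz": the shift along the tool's x, y, z in mm; "wx", "wy", "wz": the turn, a rotation vector about the tool's x, y, z in rad. In form: [{"claw": .., "tx": .., "ty": .., "tz": .., "wx": .., "wy": .., "wz": ..}, ...]. A call has 1 to 20 rows; each row shifts and turns the pose as measured when the row begins, along the tool's axes as they then stand; what a row does not reach is not made up. A row lasts 1/8 s, in which the tool goes at most 62.5 mm and 10.7 degrees, less where a joint would pass 70% of its speed; a pose out of reach is approached as far as the arm can. A call is refused whole if a number of a shift passes 62.5 or a number of a turn 0.188, either way. A call with a gripper value outside its range is refused whole. The fingers move at their own pace and stop on an object; FORCE is the grip in N (left out, the last holds). Time passes only in rows, so rows that do not move let the fingers close. It gives the time, the measured TCP pose, the force and the opening at its end, in the units of the state.
- arm.get_obs(): the state, without advancing time (a new reading comes with each control period).
- arm.get_image(name): name is "side" or "top"; returns the picture (384x512x3 uint8, red, green, blue); there is no depth.
- arm.get_calibration(name): a dict with "K" (3x3 intrinsics, pixels), "D" ([k1, k2, p1, p2, k3] as OpenCV has them; the pictures are not rectified), "world_from_camera" (4x4, takes a point from camera to world coordinates). Camera axes: x right, y down, z forward; pixel columns grow to the right and rows downward; lengths in m; the calibration is good to about 2 mm. A picture is of the moment at which its call begins. get_calibration takes no time and is no camera call.
- arm.finish_job(): hands the job in, once; it reports no verdict.
Trained networks look in the newest picture that a camera, given by its name, has taken for a name from the list of things; names that differ only in an ending like _2 or _b are one class to them, and where a whole thing is asked for, a point or a joint stands for the part that bears it (a point fixed in the world has none). Each returns a list of dicts, best first, with "conf" (0 to 1); they miss things now and then, are a little off and sometimes report something else, mostly with a low value. They report only what shows in the picture. A call takes as long as a camera call. They do not tell look-alikes from the thing itself.
- arm.cut_out(camera, label): "region" (384x512 bool, what is visible of it) and "uv" ([column, row] in pixels, amid what is visible of it).
The state is a dict: "t": time; "joint_pos": joint angles; "qd": joint speeds; "tau": joint torques, N m; "eef_pos": TCP position; "ee_rot": TCP orientation; "contact_force": force on the tool from outside, world axes, zero at the start; "ft_torque": the same for the moment, N m; "width": finger opening in m.
Only numpy, scipy, OpenCV 4.12 (cv2) and the standard library are available. Lean on these libraries where they do the work, as an engineer would, in place of code of your own. Each camera call takes 0.05 s, during which the arm holds its last target. There are 200 camera calls.

## Working session

There is one attempt and no reset: what is moved stays moved. The work goes in short steps, Python scripts to look and compute and a shell command to move; the robot and the scene stay as the last step left them, time stands still between calls to the robot, and variables do not carry over. Pictures are saved under pics/ and viewed, about 8 in all and at most 12, crops included, and the job is handed in when it is done.

```bash
ls; mkdir -p pics; python3 - <<'E'
from station import arm
import cv2,numpy as np
o=arm.get_obs();print(o['t'],o['eef_pos'],o['ee_rot'],o['width'])
for c in('side','top'):
    im=arm.get_image(c);cv2.imwrite(f'pics/{c}0.png',im[:,:,::-1])
    k=arm.get_calibration(c);print(c,k['K'],k['D'],np.round(k['world_from_camera'],3))
    for l in('base','cover','rack','spoon','dish','canister','tub','hook','pin0','cover_grip'):
        r=arm.cut_out(c,l);print(l,[(round(d['conf'],2),np.round(d['uv']).tolist(),int(d['region'].sum())) for d in r])
E
```

```text
pics
0.0 [ 0.14645643 -0.50386493  0.24147335] [[ 9.60276509e-01  2.79050049e-01 -3.12023476e-04]
 [ 2.79050196e-01 -9.60275320e-01  1.51581497e-03]
 [ 1.23359797e-04 -1.54267172e-03 -9.99998802e-01]] 0.0857873872232741
side [[421.54451838   0.         253.7485604 ]
 [  0.         421.54451838 200.03834669]
 [  0.           0.           1.        ]] [0.04962561 0.         0.         0.         0.        ] [[-0.943 -0.174  0.285  0.156]
 [-0.334  0.473 -0.816  0.893]
 [ 0.007 -0.864 -0.504  0.692]
 [ 0.     0.     0.     1.   ]]
base [(0.6, [198.0, 319.0], 2639)]
cover [(0.87, [267.0, 178.0], 469), (0.77, [338.0, 199.0], 691), (0.58, [290.0, 160.0], 561)]
rack [(0.89, [275.0, 189.0], 802), (0.54, [199.0, 317.0], 2753)]
spoon [(0.82, [211.0, 316.0], 431), (0.31, [231.0, 180.0], 931)]
dish [(0.78, [256.0, 244.0], 1738)]
canister [(0.94, [142.0, 288.0], 2128)]
tub [(0.82, [230.0, 180.0], 962), (0.38, [210.0, 313.0], 469)]
hook [(0.74, [182.0, 207.0], 1290)]
pin0 [(0.75, [195.0, 319.0], 2729)]
cover_grip [(0.87, [340.0, 196.0], 692), (0.85, [266.0, 177.0], 499), (0.61, [291.0, 157.0], 615
[... 188 characters left out ...]
      ] [[ 1.00e-03 -9.98e-01  7.00e-02  3.98e-01]
 [-1.00e+00 -1.00e-03  1.00e-02 -1.06e-01]
 [-1.00e-02 -7.00e-02 -9.97e-01  1.27e+00]
 [ 0.00e+00  0.00e+00  0.00e+00  1.00e+00]]
base [(0.76, [124.0, 188.0], 1507)]
cover [(0.97, [315.0, 183.0], 1409), (0.79, [314.0, 266.0], 1779), (0.62, [393.0, 187.0], 1791)]
rack [(0.86, [311.0, 201.0], 809)]
spoon []
dish [(0.61, [218.0, 201.0], 2521)]
canister [(0.95, [113.0, 146.0], 905), (0.45, [124.0, 189.0], 1562)]
tub [(0.71, [316.0, 183.0], 1397), (0.64, [321.0, 138.0], 1301)]
hook [(0.77, [225.0, 121.0], 913)]
pin0 [(0.84, [123.0, 187.0], 1553)]
cover_grip [(0.87, [313.0, 268.0], 1739), (0.64, [392.0, 183.0], 1713), (0.61, [315.0, 180.0], 1415)]
```

View pics/side0.png

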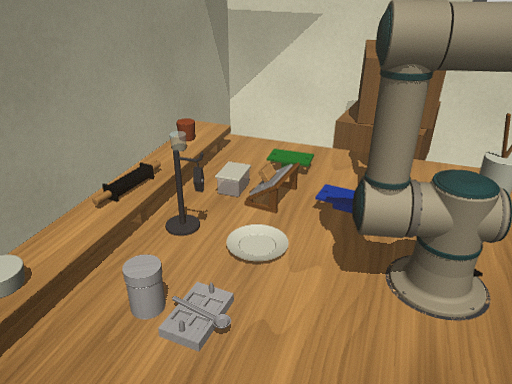

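View pics/top0.png

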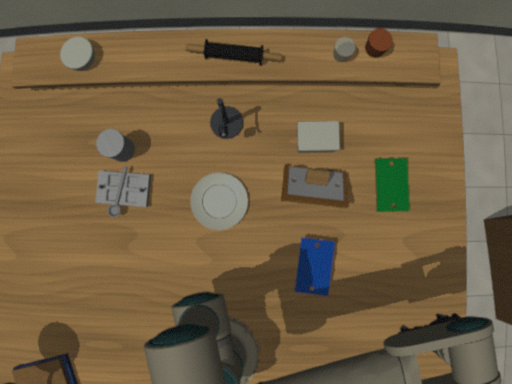

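The cover candidates in the top image are grey on the rack (315,183), blue (314,266) and green (393,187). The grey one fits: it is aluminium, tilted on the rack, with a pine handle. I'll confirm this in an enlarged crop, along with the base and spoon.

```bash
python3 - <<'E'
import cv2,numpy as np
t=cv2.imread('pics/top0.png');s=cv2.imread('pics/side0.png')
c=lambda im,u,v:cv2.resize(im[v:v+60,u:u+80],None,fx=5,fy=5,interpolation=cv2.INTER_CUBIC)
d=cv2.resize(s[280:352,150:246],(400,300),interpolation=cv2.INTER_CUBIC)
cv2.imwrite('pics/crop0.png',np.vstack([np.hstack([c(t,85,160),c(t,275,155)]),np.hstack([d,c(s,232,155)])]))
E
```

```text
(no output)
```

View pics/crop0.png

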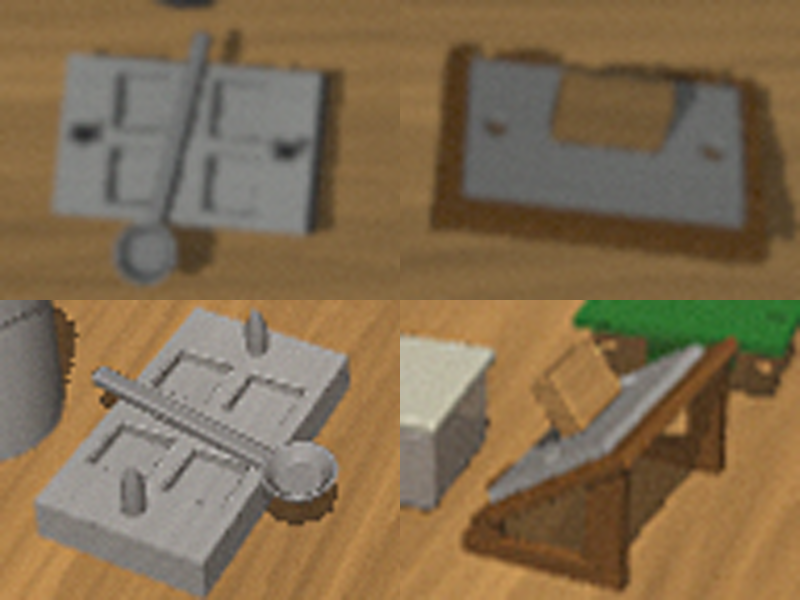

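The crop confirms that the grey cover with the pine handle sits tilted on the rack. The spoon crosses the base with its bowl towards the robot, hanging over the edge. Next I'll fit poses from the picked features.

```bash
cat > h.py <<'E'
import numpy as np,cv2
from station import arm
from scipy.optimize import least_squares
from scipy.spatial.transform import Rotation as R
CAL={c:arm.get_calibration(c) for c in('side','top')}
def proj(c,P):
    k=CAL[c];M=np.linalg.inv(k['world_from_camera'])
    return cv2.projectPoints(np.asarray(P,float).reshape(-1,1,3),cv2.Rodrigues(M[:3,:3])[0],M[:3,3],k['K'],np.array(k['D']))[0].reshape(-1,2)
def onz(c,uv,z):
    k=CAL[c];T=k['world_from_camera']
    n=cv2.undistortPoints(np.array([[uv]],float),k['K'],np.array(k['D']))[0,0]
    d=T[:3,:3]@[n[0],n[1],1];return T[:3,3]+d*(z-T[2,3])/d[2]
def pose(p,tilt,z): # x,y,yaw
    return R.from_euler('z',p[2])*R.from_euler('y',tilt),np.array([p[0],p[1],z])
def fit(obs,p0,tilt,z):
    def f(p):
        r,t=pose(p,tilt,z)
        return np.concatenate([(proj(c,r.apply(np.array(P)/1e3)+t)-uv).ravel()/(1.5 if c=='side' else 1) for c,P,uv in obs])
    s=least_squares(f,p0,loss='soft_l1');return s.x,f(s.x)
E
python3 - <<'E'
from h import *
A=lambda L:np.array(L,float)
tb=A([(68,55),(322,70),(308,233),(52,212)])/5+[85,160]
# top img: up=+x, left=+y
C=[(48,78,24),(48,-78,24),(-48,-78,24),(-48,78,24)]
sb=(A([(37,502),(195,308),(350,352),(207,556)])-[0,300])*.24+[150,280]
sp=(A([(255,312),(130,468)])-[0,300])*.24+[150,280]
# side: camera at y=.89 looking -y : left image=+x, near=+y
Cs=[(48,78,24),(48,-78,24),(-48,-78,24),(-48,78,24)]
P=[(0,-62,50),(0,62,50)]
for n,o in (('top',[('top',C,tb)]),('side',[('side',Cs,sb),('side',P,sp)]),('both',[('top',C,tb),('side',Cs,sb),('side',P,sp)])):
    p,r=fit(o,[.42,.3,0],0,0);print('base',n,np.round(p,4),np.rad2deg(p[2]).round(1));print(np.round(r,1))
off=lambda L:(A(L)-[400,0])/5+[275,155]
# cover frame: +x toward robot(up), yaw~180 -> +y = world -y = image right
tc=off([(470,60),(742,85),(742,228),(460,197)]);Cc=[(-48,-78,8),(-48,78,8),(48,78,8),(48,-78,8)]
th=off([(495,127),(712,152)]);H=[(0,-62,8),(0,62,8)]
offs=lambda L:(A(L)-[400,300])/5+[232,155]
sc=offs([(490,493),(700,348)]);Cn=[(-48,-78,8),(48,-78,8)]
sh=offs([(585,333),(625,385),(583,432)]);Hh=[(-10,32,50),(10,-32,50),(-10,-32,50)]
for n,o in (('top',[('top',Cc,tc),('top',H,th)]),('side',[('side',Cn,sc)]),('both',[('top',Cc,tc),('top',H,th),('side',Cn,sc)])):
    p,r=fit(o,[.42,-.25,3.1],-np.deg2rad(35),.062);print('cover',n,np.round(p,4),np.rad2deg(p[2]).round(1));print(np.round(r,1))
r,t=pose(p,-np.deg2rad(35),.062);print('R',r.as_matrix().round(3),'grip',r.apply([0,0,.03])+t)
hc=np.array([(x,y,50) for x,y in((-10,-32),(10,-32),(10,32),(-10,32))])/1e3
print('handle top proj side crop',((proj('side',r.apply(hc)+t)-[232,155])*5+[400,300]).round().tolist(),'top crop',((proj('top',r.apply(hc)+t)-[275,155])*5+[400,0]).round().tolist())
for nm,z,c,uv in [('sp end top',.032,'top',(200/5+85,36/5+160)),('sp bowl top',.034,'top',(146/5+85,252/5+160)),('sp end side',.03,'side',(98*.24+150,75*.24+280)),('sp bowl side',.034,'side',(302*.24+150,165*.24+280))]:
    print(nm,onz(c,uv,z).round(4))
for c in('top','side'):
    arm.get_image(c);
    for l,z in(('dish',.018),('tub',.07),('canister',.118),('hook',.1)):
        m=arm.cut_out(c,l)
        if c=='top' and l=='tub': m=m[1:] 
        ys,xs=np.nonzero(m[0]['region']); 
        if l=='dish':
            cnt=cv2.findContours(m[0]['region'].astype('uint8'),0,1)[0];e=cv2.fitEllipse(max(cnt,key=len));print(c,l,e,onz(c,e[0],z))
        else: print(c,l,onz(c,m[0]['uv'],z).round(3),xs.min(),xs.max(),ys.min(),ys.max())
E
```

```text
base top [ 0.4905  0.2936 -0.0692] -4.0
[ 0.1 -0.2 -0.2  0.2 -0.2 -0.1  0.4  0.2]
base side [ 0.4899  0.2962 -0.0645] -3.7
[-0.2 -0.2  0.  -0.5 -0.3  0.  -0.1  0.9 -0.  -0.3  0.5  0.1]
base both [ 0.4904  0.2947 -0.0671] -3.8
[-0.2 -0.2 -0.6  0.1 -0.5 -0.2  0.   0.3 -0.1 -0.7  0.2 -0.8 -0.2 -0.3
 -0.1  0.5  0.1 -0.6  0.6 -0.3]
cover top [ 0.4981 -0.2725  3.0301] 173.6
[ 0.1  0.4 -1.1  1.5  0.2 -1.1  0.6 -1.2 -0.   0.2 -0.   0.1]
cover side [ 0.5414 -0.3065  3.8506] 220.6
[ 6.5 -1.4 -6.   5. ]
cover both [ 0.4978 -0.2727  3.0377] 174.0
[  0.    0.8  -1.1   1.4   0.3  -1.2   0.7  -0.9   0.    0.5   0.1   0.1
   0.1  -0.4 -12.3  12. ]
R [[-0.815 -0.104  0.57 ]
 [ 0.085 -0.995 -0.06 ]
 [ 0.574  0.     0.819]] grip [ 0.51486763 -0.27450684  0.08657456]
handle top proj side crop [[533.0, 383.0], [556.0, 372.0], [597.0, 333.0], [574.0, 344.0]] top crop [[559.0, 73.0], [559.0, 100.0], [675.0, 112.0], [674.0, 85.0]]
sp end top [0.5531 0.2842 0.032 ]
sp bowl top [0.4249 0.3135 0.034 ]
sp end side [0.5534 0.2887 0.03  ]
sp bowl side [0.4244 0.3145 0.034 ]
top dish ((218.77545166015625, 200.53968811035156), (56.31825637817383, 56.71949005126953), 163.62815856933594) [0.45543163 0.00517194 0.018     ]Traceback (most recent call last):
  File "<stdin>", line 32, in <module>
IndexError: list index out of range
```

```bash
cat >> h.py <<'E'
def rot(z,y):
    z=np.array(z,float);z/=np.linalg.norm(z);y=np.array(y,float);y-=z*(y@z);y/=np.linalg.norm(y)
    return np.c_[np.cross(y,z),y,z]
def down(a): a=np.deg2rad(a);return rot([0,0,-1],[np.cos(a),np.sin(a),0])   # a: world angle of tool y
def plan(p,M,n=None,start=None):
    o=arm.get_obs();p0,M0=(o['eef_pos'],np.array(o['ee_rot'])) if start is None else start
    rv=R.from_matrix(np.array(M0).T@M).as_rotvec();d=np.array(p)-p0
    n=n or int(max(np.ceil(np.linalg.norm(d)/.055),np.ceil(np.linalg.norm(rv)/.175),1))
    print('n',n,'dist mm',(1e3*np.linalg.norm(d)).round(1),'turn',np.rad2deg(np.linalg.norm(rv)).round(1),'rv/row',(rv/n).round(4))
    for i in range(n):
        F=M0@R.from_rotvec(rv*i/n).as_matrix();print('  t',(F.T@d/n*1e3).round(1).tolist())
    return np.array(p),M
E
python3 - <<'E'
from h import *
A=lambda L:np.array(L,float)
off=lambda L:(A(L)-[400,0])/5+[275,155]
tc=off([(470,60),(742,85),(742,228),(460,197)]);Cc=[(-48,-78,8),(-48,78,8),(48,78,0),(48,-78,0)]
th=off([(495,127),(712,152)]);H=[(0,-62,8),(0,62,8)]
offs=lambda L:(A(L)-[400,300])/5+[232,155]
sc=offs([(490,493),(700,348)]);Cn=[(-48,-78,8),(48,78,8)]
for n,o in (('top',[('top',Cc,tc),('top',H,th)]),('side',[('side',Cn,sc)]),('both',[('top',Cc,tc),('top',H,th),('side',Cn,sc)])):
    p,r=fit(o,[.498,-.2725,3.03],-np.deg2rad(35),.062);print('cover',n,np.round(p,4),np.rad2deg(p[2]).round(1),np.round(r,1))
for c in('top','side'):
    arm.get_image(c)
    for l,z in(('dish',.018),('tub',.07),('canister',.118),('hook',.2)):
        for m in arm.cut_out(c,l)[:1]:
            cnt=cv2.findContours(m['region'].astype('uint8'),0,1)[0];e=cv2.fitEllipse(max(cnt,key=len));x,y,w,h=cv2.boundingRect(max(cnt,key=len))
            print(c,l,onz(c,e[0],z).round(4),'uv',np.round(m['uv']),'corners',onz(c,(x,y),z)[:2].round(3),onz(c,(x+w,y+h),z)[:2].round(3))
print('tub from top pic',onz('top',(298,121),.07),onz('top',(340,151),.07))
print('canister top',onz('top',(110,143),.118), 'hook tip',onz('top',(222,100),.2),onz('top',(226,135),.0))
v=plan([.40,-.05,.26],down(0));v=plan([.474,.3035,.12],down(78),start=v)
E
```

```text
cover top [ 0.4997 -0.273   3.0349] 173.9 [ 0.2  0.  -1.   0.8 -0.2 -0.1  0.5  0.1  0.1 -0.2  0.2 -0.5]
cover side [ 0.4958 -0.265   3.0261] 173.4 [-0.2  0.3  0.2 -0.4]
cover both [ 0.4995 -0.2729  3.0345] 173.9 [ 0.1  0.1 -1.   0.9 -0.3  0.   0.4  0.2  0.1 -0.2  0.1 -0.4 -0.3 -0.5
 -0.2 -1.2]
top dish [0.4552 0.0055 0.018 ] uv [219. 201.] corners [0.54  0.088] [ 0.369 -0.081]
top tub [ 0.6349 -0.2797  0.07  ] uv [320. 139.] corners [ 0.678 -0.221] [ 0.589 -0.343]
top canister [0.6038 0.2865 0.118 ] uv [114. 146.] corners [0.651 0.342] [0.557 0.229]
top hook [ 0.6506 -0.0267  0.2   ] uv [224. 124.] corners [0.711 0.014] [ 0.603 -0.071]
side dish [0.4541 0.0151 0.018 ] uv [259. 244.] corners [ 0.564 -0.037] [0.354 0.066]
side tub [ 0.6165 -0.2178  0.07  ] uv [231. 180.] corners [ 0.721 -0.315] [ 0.524 -0.128]
side canister [0.5732 0.3564 0.118 ] uv [143. 287.] corners [0.672 0.288] [0.487 0.421]
side hook [0.5964 0.1234 0.2   ] uv [181. 201.] corners [ 0.764 -0.081] [0.48  0.266]
tub from top pic [ 0.68076446 -0.22422016  0.07      ] [ 0.59437858 -0.34345235  0.07      ]
canister top [0.61049363 0.30236561 0.118     ] hook tip [ 0.7054099  -0.01700605  0.2       ] [ 0.65408248 -0.01346632  0.        ]
n 10 dist mm 520.4 turn 73.8 rv/row [ 0.      0.     -0.1288]
  t [37.0, -36.5, -1.8]
  t [41.4, -31.5, -1.8]
  t [45.1, -25.9, -1.8]
  t [48.1, -19.9, -1.8]
  t [50.2, -13.6, -1.8]
  t [51.5, -7.0, -1.8]
  t [52.0, -0.3, -1.8]
  t [51.6, 6.4, -1.8]
  t [50.4, 12.9, -1.8]
  t [48.3, 19.3, -1.8]
n 8 dist mm 387.3 turn 78.0 rv/row [ 0.      0.     -0.1702]
  t [44.2, 9.2, 17.5]
  t [42.0, 16.6, 17.5]
  t [38.6, 23.5, 17.5]
  t [34.0, 29.7, 17.5]
  t [28.5, 35.0, 17.5]
  t [22.2, 39.3, 17.5]
  t [15.2, 42.5, 17.5]
  t [7.8, 44.5, 17.5]
```

```bash
python3 -m handwheel '[{"claw":0.4,"tx":37,"ty":-36.5,"tz":-1.8,"wx":0,"wy":0,"wz":-0.129},{"claw":0.4,"tx":41.4,"ty":-31.5,"tz":-1.8,"wx":0,"wy":0,"wz":-0.129},{"claw":0.4,"tx":45,"ty":-26,"tz":-1.8,"wx":0,"wy":0,"wz":-0.129},{"claw":0.4,"tx":48,"ty":-20,"tz":-1.8,"wx":0,"wy":0,"wz":-0.129},{"claw":0.4,"tx":50,"ty":-13.6,"tz":-1.8,"wx":0,"wy":0,"wz":-0.129},{"claw":0.4,"tx":51.5,"ty":-7,"tz":-1.8,"wx":0,"wy":0,"wz":-0.129},{"claw":0.4,"tx":52,"ty":0,"tz":-1.8,"wx":0,"wy":0,"wz":-0.129},{"claw":0.4,"tx":51.6,"ty":6.4,"tz":-1.8,"wx":0,"wy":0,"wz":-0.129},{"claw":0.4,"tx":50.4,"ty":13,"tz":-1.8,"wx":0,"wy":0,"wz":-0.129},{"claw":0.4,"tx":48,"ty":19,"tz":-1.8,"wx":0,"wy":0,"wz":-0.129}]' 40
python3 - <<'E'
from h import *
print(arm.get_obs()['joint_pos'])
plan([.474,.3035,.12],down(78))
E
```

```text
t: 3.0
eef_pos: [0.3967, -0.034, 0.2616]
ee_rot: [[-0.037, 0.999, 0.005], [0.999, 0.037, -0.001], [-0.001, 0.005, -1.0]]
contact_force: [0.6, -0.4, -0.4]
width: 0.034
[-1.02120156e+01 -1.85803820e+01  9.76216231e+01 -1.11577146e-02
  1.00642976e+02 -1.23444701e+01]
n 8 dist mm 374.1 turn 75.9 rv/row [ 0.0005  0.0006 -0.1655]
  t [41.8, 11.1, 17.7]
  t [39.4, 17.9, 17.7]
  t [35.9, 24.1, 17.7]
  t [31.4, 29.7, 17.7]
  t [26.1, 34.5, 17.7]
  t [20.0, 38.3, 17.7]
  t [13.4, 41.1, 17.7]
  t [6.5, 42.8, 17.7]
```

```bash
python3 -m handwheel '[{"claw":0.4,"tx":42,"ty":11,"tz":17.7,"wx":0,"wy":0,"wz":-0.166},{"claw":0.4,"tx":39.4,"ty":18,"tz":17.7,"wx":0,"wy":0,"wz":-0.166},{"claw":0.4,"tx":36,"ty":24,"tz":17.7,"wx":0,"wy":0,"wz":-0.166},{"claw":0.4,"tx":31.4,"ty":29.7,"tz":17.7,"wx":0,"wy":0,"wz":-0.166},{"claw":0.4,"tx":26,"ty":34.5,"tz":17.7,"wx":0,"wy":0,"wz":-0.166},{"claw":0.4,"tx":20,"ty":38,"tz":17.7,"wx":0,"wy":0,"wz":-0.166},{"claw":0.4,"tx":13.4,"ty":41,"tz":17.7,"wx":0,"wy":0,"wz":-0.166},{"claw":0.4,"tx":6.5,"ty":43,"tz":17.7,"wx":0,"wy":0,"wz":-0.166},{"claw":0.4,"tx":0,"ty":0,"tz":0,"wx":0,"wy":0,"wz":0}]'
python3 - <<'E'
from h import *
plan([.474,.3035,.037],down(78),3)
E
```

```text
t: 4.12
eef_pos: [0.4685, 0.3195, 0.1162]
ee_rot: [[-0.988, 0.154, 0.01], [0.154, 0.988, -0.003], [-0.01, -0.001, -1.0]]
contact_force: [-0.2, 0.8, -0.6]
width: 0.0342
n 3 dist mm 81.0 turn 3.2 rv/row [-0.0002  0.0034  0.0184]
  t [-2.4, -5.0, 26.4]
  t [-2.5, -4.9, 26.4]
  t [-2.7, -4.9, 26.4]
```

```bash
python3 -m handwheel '[{"claw":0.4,"tx":-7.5,"ty":-15,"tz":20,"wx":0,"wy":0.01,"wz":0.054},{"claw":0.4,"tx":0,"ty":0,"tz":25,"wx":0,"wy":0,"wz":0},{"claw":0.4,"tx":0,"ty":0,"tz":0,"wx":0,"wy":0,"wz":0}]'
python3 - <<'E'
from h import *
plan([.474,.3035,.037],down(78),2)
im=arm.get_image('side');cv2.imwrite('pics/s1.png',cv2.resize(im[240:360,110:270,::-1],None,fx=4,fy=4,interpolation=2))
E
```

```text
t: 4.5
eef_pos: [0.4747, 0.2989, 0.0691]
ee_rot: [[-0.976, 0.219, -0.0], [0.219, 0.976, -0.002], [0.0, -0.002, -1.0]]
contact_force: [-0.6, 0.2, 0.8]
width: 0.0342
n 2 dist mm 32.5 turn 0.6 rv/row [-0.0008 -0.0001 -0.0055]
  t [0.9, 2.2, 16.1]
  t [0.8, 2.2, 16.1]
```

View pics/s1.png

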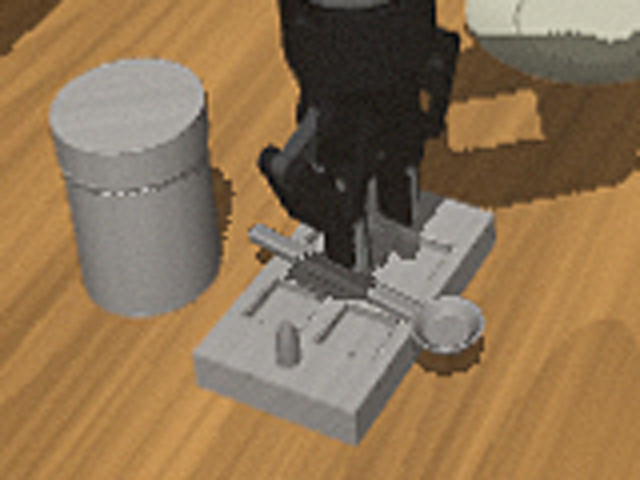

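The fingers (crop 355–415, 180–270) straddle the spoon's handle about mid-length, clear of pins and canister. I'll descend and grip.

```bash
python3 -m handwheel '[{"claw":0.4,"tx":1,"ty":3,"tz":18,"wx":0,"wy":0,"wz":-0.01},{"claw":0.4,"tx":0,"ty":0,"tz":12.5,"wx":0,"wy":0,"wz":0},{"claw":0.4,"tx":0,"ty":0,"tz":0,"wx":0,"wy":0,"wz":0}]'
python3 -c "
from h import *
plan([.474,.3035,.037],down(78),1)"
```

```text
t: 4.92
eef_pos: [0.4764, 0.3019, 0.04]
ee_rot: [[-0.977, 0.211, 0.004], [0.211, 0.978, 0.001], [-0.004, 0.002, -1.0]]
contact_force: [0.4, 0.9, 0.6]
width: 0.034
n 1 dist mm 4.1 turn 0.3 rv/row [ 0.0019  0.0041 -0.0031]
  t [2.7, 1.1, 3.0]
```

```bash
python3 -m handwheel '[{"claw":0.4,"tx":2,"ty":1,"tz":3,"wx":0,"wy":0.004,"wz":0},{"claw":0,"tx":0,"ty":0,"tz":0,"wx":0,"wy":0,"wz":0},{"claw":0,"tx":0,"ty":0,"tz":0,"wx":0,"wy":0,"wz":0},{"claw":0,"tx":0,"ty":0,"tz":0,"wx":0,"wy":0,"wz":0},{"claw":0,"tx":0,"ty":0,"tz":0,"wx":0,"wy":0,"wz":0},{"claw":0,"tx":0,"ty":0,"tz":0,"wx":0,"wy":0,"wz":0}]' 40
python3 -c "
from h import *
o=arm.get_obs();print(o['width'],o['eef_pos'],o['contact_force'])"
```

```text
t: 5.68
eef_pos: [0.475, 0.304, 0.0379]
ee_rot: [[-0.978, 0.211, 0.002], [0.211, 0.978, 0.003], [-0.001, 0.003, -1.0]]
contact_force: [-0.2, 0.1, -1.0]
width: 0.0084
0.008420546044167875 [0.47496045 0.3039547  0.03792239] [-0.19001886  0.11258677 -0.98611247]
```

```bash
python3 -m handwheel '[{"claw":0,"tx":0,"ty":0,"tz":-25,"wx":0,"wy":0,"wz":0},{"claw":0,"tx":0,"ty":0,"tz":-40,"wx":0,"wy":0,"wz":0},{"claw":0,"tx":0,"ty":0,"tz":-20,"wx":0,"wy":0,"wz":0},{"claw":0,"tx":0,"ty":0,"tz":0,"wx":0,"wy":0,"wz":0}]'
python3 - <<'E'
from h import *
o=arm.get_obs();print(o['width'])
plan([.449,.009,.11],down(78),7)
im=arm.get_image('side');cv2.imwrite('pics/s2.png',cv2.resize(im[210:360,110:310,::-1],None,fx=3,fy=3,interpolation=2))
E
```

```text
t: 6.18
eef_pos: [0.4743, 0.3034, 0.1243]
ee_rot: [[-0.978, 0.211, 0.0], [0.211, 0.978, 0.002], [0.0, 0.002, -1.0]]
contact_force: [0.7, 0.4, -1.2]
width: 0.0083
0.008252205351497958
n 7 dist mm 295.8 turn 0.2 rv/row [ 0.0002 -0.     -0.0004]
  t [-5.3, -41.9, 2.0]
  t [-5.3, -41.9, 2.0]
  t [-5.3, -41.9, 2.0]
  t [-5.3, -41.9, 2.0]
  t [-5.3, -41.9, 2.0]
  t [-5.2, -41.9, 2.0]
  t [-5.2, -41.9, 2.0]
```

View pics/s2.png

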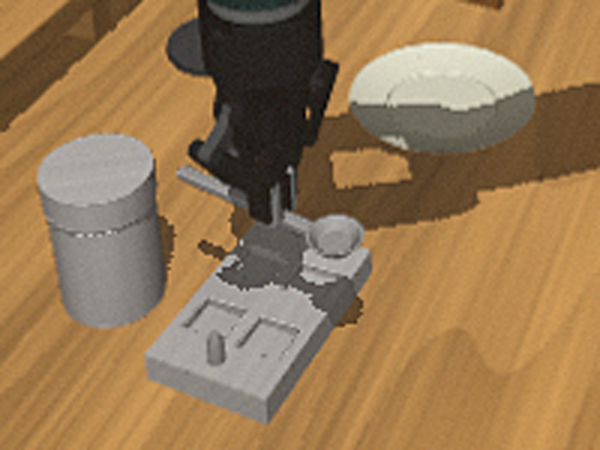

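The spoon is up in the jaws and level, with its bowl at (335,235) in the crop. I'll carry it to the plate.

```bash
python3 -m handwheel '[{"claw":0,"tx":-5,"ty":-30,"tz":1,"wx":0,"wy":0,"wz":0},{"claw":0,"tx":-5,"ty":-45,"tz":2,"wx":0,"wy":0,"wz":0},{"claw":0,"tx":-5,"ty":-45,"tz":2,"wx":0,"wy":0,"wz":0},{"claw":0,"tx":-5,"ty":-45,"tz":2,"wx":0,"wy":0,"wz":0},{"claw":0,"tx":-5,"ty":-45,"tz":2,"wx":0,"wy":0,"wz":0},{"claw":0,"tx":-5,"ty":-40,"tz":2,"wx":0,"wy":0,"wz":0},{"claw":0,"tx":-5,"ty":-25,"tz":2,"wx":0,"wy":0,"wz":0},{"claw":0,"tx":0,"ty":0,"tz":0,"wx":0,"wy":0,"wz":0}]'
python3 - <<'E'
from h import *
plan([.449,.009,.034],down(78),3)
E
```

```text
t: 7.22
eef_pos: [0.4435, 0.0181, 0.0975]
ee_rot: [[-0.978, 0.21, -0.019], [0.21, 0.978, -0.002], [0.018, -0.006, -1.0]]
contact_force: [0.4, 0.2, -0.4]
width: 0.0084
n 3 dist mm 64.4 turn 1.1 rv/row [-0.002  -0.006  -0.0006]
  t [-2.8, -2.5, 21.1]
  t [-2.7, -2.5, 21.2]
  t [-2.5, -2.6, 21.2]
```

```bash
python3 -m handwheel '[{"claw":0,"tx":-8,"ty":-8,"tz":20,"wx":-0.005,"wy":-0.019,"wz":0},{"claw":0,"tx":0,"ty":0,"tz":25,"wx":0,"wy":0,"wz":0},{"claw":0,"tx":0,"ty":0,"tz":8,"wx":0,"wy":0,"wz":0},{"claw":0,"tx":0,"ty":0,"tz":0,"wx":0,"wy":0,"wz":0}]'
python3 - <<'E'
from h import *
plan([.449,.009,.034],down(78),3)
im=arm.get_image('side');cv2.imwrite('pics/s3.png',cv2.resize(im[180:290,180:330,::-1],None,fx=4,fy=4,interpolation=2))
E
```

```text
t: 7.72
eef_pos: [0.4486, 0.0111, 0.0411]
ee_rot: [[-0.978, 0.208, -0.002], [0.208, 0.978, 0.0], [0.002, -0.0, -1.0]]
contact_force: [1.3, 0.1, -0.3]
width: 0.0082
n 3 dist mm 7.5 turn 0.1 rv/row [-0.0001 -0.0006 -0.0001]
  t [-0.3, -0.7, 2.4]
  t [-0.3, -0.7, 2.4]
  t [-0.3, -0.7, 2.4]
```

View pics/s3.png

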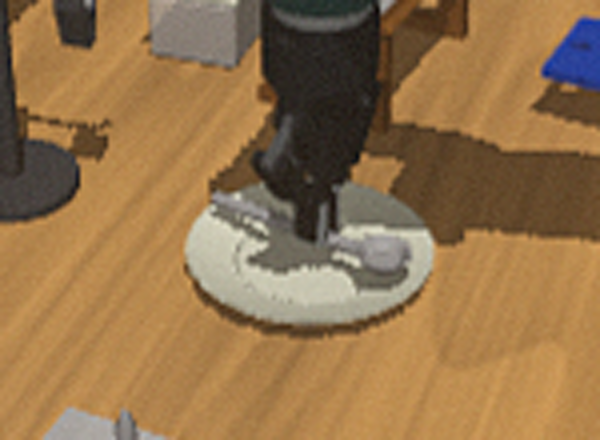

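The spoon hangs just above the plate, lengthways across it. I'll lower it in small steps.

```bash
python3 -m handwheel '[{"claw":0,"tx":0,"ty":0,"tz":4,"wx":0,"wy":0,"wz":0},{"claw":0,"tx":0,"ty":0,"tz":3,"wx":0,"wy":0,"wz":0},{"claw":0,"tx":0,"ty":0,"tz":0,"wx":0,"wy":0,"wz":0}]';python3 -m handwheel '[{"claw":0,"tx":0,"ty":0,"tz":2.5,"wx":0,"wy":0,"wz":0},{"claw":0,"tx":0,"ty":0,"tz":0,"wx":0,"wy":0,"wz":0}]'
```

```text
t: 8.15
eef_pos: [0.4499, 0.0115, 0.0358]
ee_rot: [[-0.978, 0.207, 0.002], [0.207, 0.978, 0.0], [-0.002, 0.0, -1.0]]
contact_force: [0.0, 0.7, -1.0]
width: 0.0086
t: 8.4
eef_pos: [0.4502, 0.0115, 0.0335]
ee_rot: [[-0.978, 0.208, 0.003], [0.208, 0.978, 0.0], [-0.003, 0.001, -1.0]]
contact_force: [-0.4, -0.4, -0.3]
width: 0.0083
```

```bash
python3 -m handwheel '[{"claw":0,"tx":0,"ty":0,"tz":2.5,"wx":0,"wy":0,"wz":0},{"claw":0,"tx":0,"ty":0,"tz":0,"wx":0,"wy":0,"wz":0}]';python3 -m handwheel '[{"claw":0,"tx":0,"ty":0,"tz":2.5,"wx":0,"wy":0,"wz":0},{"claw":0,"tx":0,"ty":0,"tz":0,"wx":0,"wy":0,"wz":0}]'
```

```text
t: 8.65
eef_pos: [0.4502, 0.0114, 0.0308]
ee_rot: [[-0.978, 0.208, 0.003], [0.208, 0.978, 0.0], [-0.003, 0.001, -1.0]]
contact_force: [-0.4, 0.5, -0.2]
width: 0.0082
t: 8.9
eef_pos: [0.4504, 0.0114, 0.0284]
ee_rot: [[-0.978, 0.208, 0.003], [0.208, 0.978, -0.0], [-0.003, 0.001, -1.0]]
contact_force: [-0.9, 0.0, 0.7]
width: 0.0084
```

```bash
python3 -m handwheel '[{"claw":0,"tx":0,"ty":0,"tz":2,"wx":0,"wy":0,"wz":0},{"claw":0,"tx":0,"ty":0,"tz":0,"wx":0,"wy":0,"wz":0}]';python3 -m handwheel '[{"claw":0,"tx":0,"ty":0,"tz":2,"wx":0,"wy":0,"wz":0},{"claw":0,"tx":0,"ty":0,"tz":0,"wx":0,"wy":0,"wz":0}]'
```

```text
t: 9.15
eef_pos: [0.4506, 0.0114, 0.0277]
ee_rot: [[-0.978, 0.208, 0.003], [0.208, 0.978, -0.0], [-0.003, 0.001, -1.0]]
contact_force: [-3.4, -0.3, 2.7]
width: 0.008
t: 9.4
eef_pos: [0.4507, 0.0114, 0.0277]
ee_rot: [[-0.978, 0.207, 0.003], [0.207, 0.978, -0.0], [-0.003, 0.0, -1.0]]
contact_force: [-2.7, 0.0, 2.0]
width: 0.008
```

```bash
python3 -m handwheel '[{"claw":0,"tx":3,"ty":0,"tz":0,"wx":0,"wy":0,"wz":0},{"claw":0,"tx":0,"ty":0,"tz":2,"wx":0,"wy":0,"wz":0},{"claw":0,"tx":0,"ty":0,"tz":0,"wx":0,"wy":0,"wz":0}]'
```

```text
t: 9.78
eef_pos: [0.448, 0.0121, 0.0276]
ee_rot: [[-0.978, 0.207, 0.004], [0.207, 0.978, -0.0], [-0.004, 0.0, -1.0]]
contact_force: [-2.2, -0.4, 3.8]
width: 0.0083
```

Contact is light (about 3 N), so I'll open the gripper.

```bash
python3 -m handwheel '[{"claw":0.1,"tx":0,"ty":0,"tz":0,"wx":0,"wy":0,"wz":0},{"claw":0.2,"tx":0,"ty":0,"tz":0,"wx":0,"wy":0,"wz":0},{"claw":0.4,"tx":0,"ty":0,"tz":0,"wx":0,"wy":0,"wz":0},{"claw":0.4,"tx":0,"ty":0,"tz":0,"wx":0,"wy":0,"wz":0},{"claw":0.4,"tx":0,"ty":0,"tz":-15,"wx":0,"wy":0,"wz":0},{"claw":0.4,"tx":0,"ty":0,"tz":-40,"wx":0,"wy":0,"wz":0},{"claw":0.4,"tx":0,"ty":0,"tz":-60,"wx":0,"wy":0,"wz":0},{"claw":0.4,"tx":0,"ty":0,"tz":-50,"wx":0,"wy":0,"wz":0},{"claw":0.4,"tx":0,"ty":0,"tz":0,"wx":0,"wy":0,"wz":0}]'
python3 - <<'E'
from h import *
im=arm.get_image('side');cv2.imwrite('pics/s4.png',cv2.resize(im[180:290,180:330,::-1],None,fx=4,fy=4,interpolation=2))
r,t=pose([.4992,-.272,3.0345],-np.deg2rad(35),.062);m=r.as_matrix()
M=rot(-m[:,2],-m[:,0]);cz=m[:,2];print(M.round(3))
# TCP 24 mm from underside (grasp point 32)
for a in(.12,.024): print('tcp',(t+a*cz).round(4))
v=plan([.45,-.15,.24],down(20));v=plan(t+.12*cz,M,start=v)
E
```

```text
t: 10.9
eef_pos: [0.4467, 0.0122, 0.2008]
ee_rot: [[-0.978, 0.207, 0.005], [0.207, 0.978, -0.0], [-0.005, 0.001, -1.0]]
contact_force: [0.8, 0.1, -0.9]
width: 0.0341
[[ 0.107  0.814 -0.57 ]
 [ 0.994 -0.088  0.061]
 [ 0.    -0.574 -0.819]]
tcp [ 0.5676 -0.2794  0.1603]
tcp [ 0.5129 -0.2735  0.0817]
n 6 dist mm 167.5 turn 58.0 rv/row [1.000e-04 2.000e-04 1.688e-01]
  t [-6.3, -26.3, -6.9]
  t [-10.6, -24.9, -6.9]
  t [-14.7, -22.7, -6.9]
  t [-18.3, -20.0, -6.9]
  t [-21.4, -16.6, -6.9]
  t [-23.8, -12.8, -6.9]
n 5 dist mm 192.2 turn 43.4 rv/row [0.12   0.0279 0.0884]
  t [-32.4, 13.3, 15.9]
  t [-31.4, 17.8, 13.2]
  t [-30.0, 21.9, 9.9]
  t [-28.1, 25.5, 6.3]
  t [-25.8, 28.4, 2.3]
```

View pics/s4.png

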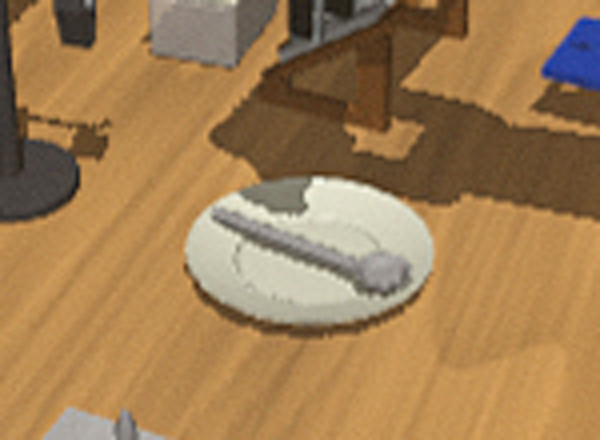

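The spoon rests across the plate, handle end (215,215) and bowl (380,272) both inside the rim, and the plate hasn't moved. Next is the cover.

```bash
python3 -m handwheel '[{"claw":0.5,"tx":-6.3,"ty":-26.3,"tz":-7,"wx":0,"wy":0,"wz":0.169},{"claw":0.5,"tx":-10.6,"ty":-25,"tz":-7,"wx":0,"wy":0,"wz":0.169},{"claw":0.5,"tx":-14.7,"ty":-22.7,"tz":-7,"wx":0,"wy":0,"wz":0.169},{"claw":0.5,"tx":-18.3,"ty":-20,"tz":-7,"wx":0,"wy":0,"wz":0.169},{"claw":0.5,"tx":-21.4,"ty":-16.6,"tz":-7,"wx":0,"wy":0,"wz":0.169},{"claw":0.5,"tx":-23.8,"ty":-12.8,"tz":-7,"wx":0,"wy":0,"wz":0.169},{"claw":0.5,"tx":0,"ty":0,"tz":0,"wx":0,"wy":0,"wz":0}]'
python3 - <<'E'
from h import *
r,t=pose([.4992,-.272,3.0345],-np.deg2rad(35),.062);m=r.as_matrix()
plan(t+.12*m[:,2],rot(-m[:,2],-m[:,0]),6)
E
```

```text
t: 11.82
eef_pos: [0.4443, -0.1537, 0.2334]
ee_rot: [[-0.311, 0.95, -0.014], [0.95, 0.312, 0.005], [0.009, -0.011, -1.0]]
contact_force: [-0.7, 0.2, -0.4]
width: 0.0427
n 6 dist mm 190.7 turn 41.8 rv/row [0.0981 0.0206 0.0687]
  t [-26.4, 13.2, 11.8]
  t [-25.6, 16.0, 9.8]
  t [-24.6, 18.6, 7.6]
  t [-23.4, 20.9, 5.2]
  t [-22.0, 22.8, 2.6]
  t [-20.4, 24.4, -0.2]
```

```bash
python3 -m handwheel '[{"claw":0.5,"tx":-26.4,"ty":13,"tz":10,"wx":0.098,"wy":0.02,"wz":0.069},{"claw":0.5,"tx":-25.6,"ty":16,"tz":8,"wx":0.098,"wy":0.02,"wz":0.069},{"claw":0.5,"tx":-24.6,"ty":18.6,"tz":6,"wx":0.098,"wy":0.02,"wz":0.069},{"claw":0.5,"tx":-23.4,"ty":21,"tz":4,"wx":0.098,"wy":0.02,"wz":0.069},{"claw":0.5,"tx":-22,"ty":22.8,"tz":1,"wx":0.098,"wy":0.02,"wz":0.069},{"claw":0.5,"tx":-20,"ty":22,"tz":-1,"wx":0.098,"wy":0.02,"wz":0.069},{"claw":0.5,"tx":0,"ty":0,"tz":0,"wx":0,"wy":0,"wz":0}]'
cat > c.py <<'E'
from h import *
import sys
r,t=pose([.4992,-.272,3.0345],-np.deg2rad(35),.062);m=r.as_matrix()
plan(t+float(sys.argv[1])*m[:,2],rot(-m[:,2],-m[:,0]),int(sys.argv[2]));print(arm.get_obs()['joint_pos'].round(1))
E
python3 c.py .1 1
```

```text
t: 12.7
eef_pos: [0.5686, -0.2745, 0.1543]
ee_rot: [[0.099, 0.795, -0.599], [0.995, -0.076, 0.064], [0.005, -0.602, -0.798]]
contact_force: [-0.6, -0.4, -1.7]
width: 0.0426
n 1 dist mm 16.5 turn 2.1 rv/row [-0.0357  0.0007  0.0094]
  t [-4.9, -3.3, 15.4]
[-24.5  52.6  31.2 -14.6 130.9 -25. ]
```

```bash
python3 -m handwheel '[{"claw":0.5,"tx":-5,"ty":-3,"tz":15,"wx":-0.036,"wy":0,"wz":0.009},{"claw":0.5,"tx":0,"ty":0,"tz":20,"wx":0,"wy":0,"wz":0},{"claw":0.5,"tx":0,"ty":0,"tz":0,"wx":0,"wy":0,"wz":0}]'
python3 c.py .024 2
python3 - <<'E'
from h import *
a=arm.get_image('side');b=arm.get_image('top')
z=lambda im:cv2.resize(im[...,::-1],(400,300),interpolation=2)
cv2.imwrite('pics/s5.png',np.hstack([z(a[145:220,225:325]),z(b[130:220,260:380])]))
E
```

```text
t: 13.08
eef_pos: [0.5449, -0.2737, 0.1286]
ee_rot: [[0.097, 0.818, -0.567], [0.995, -0.078, 0.058], [0.003, -0.57, -0.822]]
contact_force: [0.3, -0.1, -0.4]
width: 0.0424
n 2 dist mm 56.8 turn 0.6 rv/row [0.0021 0.0014 0.0048]
  t [-1.5, 0.3, 28.4]
  t [-1.6, 0.4, 28.4]
[-25.3  46.6  42.5 -13.2 123.3 -23.8]
```

View pics/s5.png

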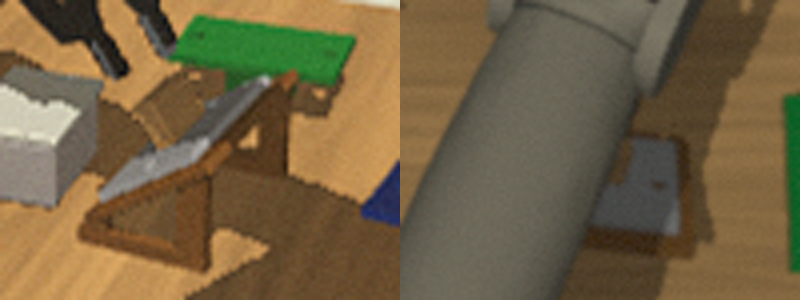

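The two fingertips (left crop, 120,72 and 165,50) lie either side of the line of the shaded handle (about 170,115), clear of the box. I'll go in with a stop to check.

```bash
python3 -m handwheel '[{"claw":0.5,"tx":-3,"ty":1,"tz":22,"wx":0.004,"wy":0.003,"wz":0.009},{"claw":0.5,"tx":0,"ty":0,"tz":16,"wx":0,"wy":0,"wz":0},{"claw":0.5,"tx":0,"ty":0,"tz":0,"wx":0,"wy":0,"wz":0}]';python3 c.py .024 1
```

```text
t: 13.55
eef_pos: [0.5272, -0.2746, 0.1035]
ee_rot: [[0.104, 0.822, -0.56], [0.995, -0.088, 0.055], [-0.004, -0.563, -0.827]]
contact_force: [0.2, -0.4, 0.1]
width: 0.0428
n 1 dist mm 26.2 turn 0.8 rv/row [0.013  0.0048 0.0006]
  t [-0.2, 0.4, 26.2]
[-26.   44.3  48.7 -12.9 118.9 -23. ]
```

```bash
python3 -m handwheel '[{"claw":0.5,"tx":0,"ty":0,"tz":14,"wx":0.013,"wy":0.005,"wz":0},{"claw":0.5,"tx":0,"ty":0,"tz":11,"wx":0,"wy":0,"wz":0},{"claw":0.5,"tx":0,"ty":0,"tz":0,"wx":0,"wy":0,"wz":0}]';python3 c.py .024 1
```

```text
t: 13.92
eef_pos: [0.5136, -0.2731, 0.0838]
ee_rot: [[0.106, 0.816, -0.568], [0.994, -0.087, 0.06], [-0.0, -0.571, -0.821]]
contact_force: [0.1, 0.1, 0.4]
width: 0.0429
n 1 dist mm 2.3 turn 0.2 rv/row [0.0026 0.0009 0.001 ]
  t [-0.4, 0.6, 2.1]
[-26.4  43.6  52.4 -12.8 116.6 -22.7]
```

```bash
python3 -m handwheel '[{"claw":0.35,"tx":0,"ty":0.6,"tz":1.5,"wx":0,"wy":0,"wz":0},{"claw":0.15,"tx":0,"ty":0,"tz":0,"wx":0,"wy":0,"wz":0},{"claw":0.1,"tx":0,"ty":0,"tz":0,"wx":0,"wy":0,"wz":0},{"claw":0.1,"tx":0,"ty":0,"tz":0,"wx":0,"wy":0,"wz":0}]' 30
```

```text
t: 14.42
eef_pos: [0.5139, -0.2732, 0.0822]
ee_rot: [[0.105, 0.817, -0.567], [0.994, -0.087, 0.06], [-0.0, -0.57, -0.822]]
contact_force: [1.3, -0.6, -2.5]
width: 0.0199
```

The width is 19.9 mm, which matches the handle. I'll increase the grip and lift along the cover's normal.

```bash
python3 -m handwheel '[{"claw":0,"tx":0,"ty":0,"tz":0,"wx":0,"wy":0,"wz":0},{"claw":0,"tx":0,"ty":0,"tz":-6,"wx":0,"wy":0,"wz":0},{"claw":0,"tx":0,"ty":0,"tz":-12,"wx":0,"wy":0,"wz":0},{"claw":0,"tx":0,"ty":0,"tz":-15,"wx":0,"wy":0,"wz":0},{"claw":0,"tx":0,"ty":0,"tz":-10,"wx":0,"wy":0,"wz":0},{"claw":0,"tx":0,"ty":0,"tz":0,"wx":0,"wy":0,"wz":0}]' 80
python3 - <<'E'
from h import *
v=plan([.50,-.27,.20],down(-5),6)
E
```

```text
t: 15.18
eef_pos: [0.5399, -0.2758, 0.1188]
ee_rot: [[0.105, 0.817, -0.567], [0.994, -0.086, 0.06], [0.0, -0.57, -0.821]]
contact_force: [-0.1, 1.2, -5.1]
width: 0.0192
n 6 dist mm 90.6 turn 34.8 rv/row [-0.1011 -0.001  -0.0029]
  t [0.3, -13.2, -7.3]
  t [0.3, -12.4, -8.6]
  t [0.3, -11.5, -9.8]
  t [0.3, -10.5, -10.9]
  t [0.4, -9.3, -11.9]
  t [0.4, -8.0, -12.8]
```

```bash
python3 -m handwheel '[{"claw":0,"tx":0,"ty":-13,"tz":-10,"wx":-0.08,"wy":0,"wz":0},{"claw":0,"tx":0,"ty":-14,"tz":-12,"wx":-0.101,"wy":0,"wz":-0.003},{"claw":0,"tx":0,"ty":-12,"tz":-12,"wx":-0.101,"wy":0,"wz":-0.003},{"claw":0,"tx":0,"ty":-11,"tz":-11,"wx":-0.101,"wy":0,"wz":-0.003},{"claw":0,"tx":0,"ty":-9,"tz":-12,"wx":-0.101,"wy":0,"wz":-0.003},{"claw":0,"tx":0,"ty":-8,"tz":-12,"wx":-0.101,"wy":0,"wz":-0.003},{"claw":0,"tx":0,"ty":0,"tz":0,"wx":0,"wy":0,"wz":0}]'
python3 - <<'E'
from h import *
p=[.4904,.2947,.20]
v=plan([.45,0.0,.20],down(-4));v=plan(p,down(-3.8),start=v)
E
```

```text
t: 16.05
eef_pos: [0.4992, -0.271, 0.2056]
ee_rot: [[0.091, 0.996, -0.015], [0.996, -0.091, 0.009], [0.007, -0.016, -1.0]]
contact_force: [0.7, -0.4, -4.2]
width: 0.0192
n 6 dist mm 275.5 turn 1.6 rv/row [-0.0026 -0.0012 -0.0036]
  t [44.2, -12.3, 1.5]
  t [44.3, -12.1, 1.4]
  t [44.3, -12.0, 1.3]
  t [44.4, -11.8, 1.2]
  t [44.4, -11.6, 1.1]
  t [44.5, -11.5, 1.0]
n 6 dist mm 297.5 turn 0.2 rv/row [ 0.      0.     -0.0006]
  t [49.5, 3.3, 0.0]
  t [49.5, 3.3, 0.0]
  t [49.5, 3.3, 0.0]
  t [49.5, 3.4, 0.0]
  t [49.5, 3.4, 0.0]
  t [49.5, 3.4, 0.0]
```

```bash
python3 -m handwheel '[{"claw":0,"tx":25,"ty":-8,"tz":0,"wx":-0.004,"wy":-0.002,"wz":-0.004},{"claw":0,"tx":44,"ty":-12,"tz":0,"wx":-0.004,"wy":-0.002,"wz":-0.004},{"claw":0,"tx":46,"ty":-12,"tz":0,"wx":-0.004,"wy":-0.002,"wz":-0.004},{"claw":0,"tx":46,"ty":-12,"tz":0,"wx":-0.004,"wy":0,"wz":-0.004},{"claw":0,"tx":46,"ty":-12,"tz":0,"wx":0,"wy":0,"wz":-0.004},{"claw":0,"tx":46,"ty":-8,"tz":0,"wx":0,"wy":0,"wz":0},{"claw":0,"tx":46,"ty":3,"tz":0,"wx":0,"wy":0,"wz":0},{"claw":0,"tx":46,"ty":3,"tz":0,"wx":0,"wy":0,"wz":0},{"claw":0,"tx":46,"ty":3,"tz":0,"wx":0,"wy":0,"wz":0},{"claw":0,"tx":46,"ty":4,"tz":0,"wx":0,"wy":0,"wz":0},{"claw":0,"tx":44,"ty":4,"tz":0,"wx":0,"wy":0,"wz":0},{"claw":0,"tx":25,"ty":2,"tz":0,"wx":0,"wy":0,"wz":0},{"claw":0,"tx":0,"ty":0,"tz":0,"wx":0,"wy":0,"wz":0}]'
python3 - <<'E'
from h import *
plan([.4904,.2947,.12],down(-3.8),2)
E
```

```text
t: 17.68
eef_pos: [0.4874, 0.2549, 0.1909]
ee_rot: [[0.069, 0.996, -0.05], [0.998, -0.069, -0.012], [-0.015, -0.049, -0.999]]
contact_force: [0.3, 0.4, -5.0]
width: 0.0191
n 2 dist mm 81.3 turn 3.0 rv/row [-0.0246  0.0076 -0.0015]
  t [20.5, 1.8, 35.1]
  t [20.2, 1.0, 35.3]
```

```bash
python3 -m handwheel '[{"claw":0,"tx":20,"ty":2,"tz":20,"wx":-0.03,"wy":0.01,"wz":0},{"claw":0,"tx":20,"ty":1,"tz":32,"wx":-0.019,"wy":0.005,"wz":0},{"claw":0,"tx":0,"ty":0,"tz":27,"wx":0,"wy":0,"wz":0},{"claw":0,"tx":0,"ty":0,"tz":0,"wx":0,"wy":0,"wz":0}]'
python3 - <<'E'
from h import *
plan([.4904,.2947,.1],down(-3.8),1)
E
```

```text
t: 18.18
eef_pos: [0.4908, 0.2923, 0.1057]
ee_rot: [[0.07, 0.998, -0.007], [0.997, -0.07, -0.009], [-0.009, -0.007, -1.0]]
contact_force: [-0.3, -0.4, -4.3]
width: 0.0193
n 1 dist mm 6.2 turn 0.7 rv/row [-0.0067  0.0095 -0.004 ]
  t [2.4, -0.5, 5.7]
```

```bash
python3 -m handwheel '[{"claw":0,"tx":2.4,"ty":-0.5,"tz":5,"wx":-0.007,"wy":0.0095,"wz":-0.004},{"claw":0,"tx":0,"ty":0,"tz":0,"wx":0,"wy":0,"wz":0},{"claw":0,"tx":0,"ty":0,"tz":0,"wx":0,"wy":0,"wz":0}]'
python3 - <<'E'
from h import *
plan([.4904,.2947,.1],down(-3.8),1)
a=arm.get_image('side');b=arm.get_image('top')
np.save('b.npy',b)
z=lambda im:cv2.resize(im[...,::-1],(400,300),interpolation=2)
cv2.imwrite('pics/s6.png',np.hstack([cv2.resize(a[272:356,146:244,::-1],(490,420),interpolation=2),cv2.resize(b[155:239,90:152,::-1],(310,420),interpolation=2)]))
E
```

```text
t: 18.55
eef_pos: [0.4919, 0.2943, 0.1034]
ee_rot: [[0.067, 0.998, 0.004], [0.998, -0.067, 0.001], [0.002, 0.003, -1.0]]
contact_force: [-0.3, 0.1, -4.7]
width: 0.0188
n 1 dist mm 3.7 turn 0.2 rv/row [ 0.0035 -0.0015 -0.001 ]
  t [0.3, -1.5, 3.4]
```

View pics/s6.png

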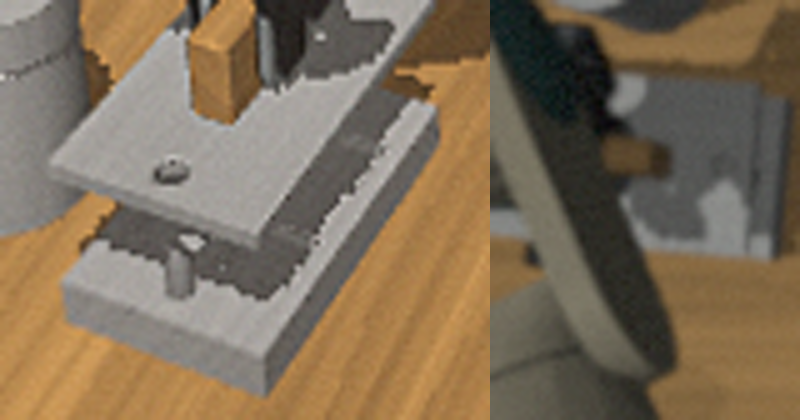

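```bash
python3 - <<'E'
from h import *
A=lambda L:np.array(L,float)
s=A([(50,163),(262,240),(172,171),(320,37)])/5+[146,272];S=[(48,78,8),(-48,78,8),(0,62,8),(0,-62,8)]
t=(A([(757,82),(750,258)])-[490,0])/5+[90,155];T=[(48,-78,8),(-48,-78,8)]
for z in(.076,.079,.082):
  for n,o in(('side',[('side',S,s)]),('top',[('top',T,t)]),('both',[('side',S,s),('top',T,t)])):
    p,r=fit(o,[.49,.294,-.067],0,z);print(z,n,p.round(4),r.round(1))
E
```

```text
0.076 side [ 0.491   0.2936 -0.0669] [-0.2  0.5 -0.4 -0.2  0.2  0.5  0.4 -6.4]
0.076 top [ 0.4863  0.293  -0.0215] [-0.   0.6  0.  -0.6]
0.076 both [ 0.4907  0.2935 -0.065 ] [-0.1  0.5 -0.2 -0.2  0.4  0.5  0.5 -6.4  0.5  0.3 -0.9 -1. ]
0.079 side [ 0.4894  0.2962 -0.0656] [-0.3  0.5 -0.3 -0.1  0.2  0.5  0.5 -6.5]
0.079 top [ 0.4861  0.2921 -0.0215] [-0.   0.6  0.  -0.6]
0.079 both [ 0.4899  0.2945 -0.062 ] [-0.1  0.1 -0.1 -0.6  0.4  0.1  0.5 -6.9 -0.2  0.4 -1.5 -0.8]
0.082 side [ 0.4879  0.2988 -0.0643] [-0.4  0.5 -0.3 -0.1  0.2  0.5  0.5 -6.6]
0.082 top [ 0.4859  0.2913 -0.0214] [-0.   0.5  0.  -0.5]
0.082 both [ 0.4891  0.2958 -0.0581] [-0.1 -0.2  0.  -1.   0.5 -0.3  0.5 -7.3 -1.   0.4 -2.2 -0.7]
```

The side camera puts the cover at (0.4894, 0.2962, -3.8°) and the base at (0.4899, 0.2962, -3.7°), so they are aligned within about 1 mm. The top camera agrees within 2 mm in y; its yaw from only two corners is poor and I'm ignoring it. I'll lower the cover while watching the force.

```bash
python3 -m handwheel '[{"claw":0,"tx":0.5,"ty":0,"tz":10,"wx":0.003,"wy":-0.001,"wz":0},{"claw":0,"tx":0,"ty":0,"tz":10,"wx":0,"wy":0,"wz":0},{"claw":0,"tx":0,"ty":0,"tz":4,"wx":0,"wy":0,"wz":0},{"claw":0,"tx":0,"ty":0,"tz":0,"wx":0,"wy":0,"wz":0}]'
python3 - <<'E'
from h import *
plan([.4921,.2946,.074],down(-3.8),1)
E
```

```text
t: 19.15
eef_pos: [0.4916, 0.2948, 0.0772]
ee_rot: [[0.067, 0.998, -0.001], [0.998, -0.067, -0.0], [-0.0, -0.001, -1.0]]
contact_force: [-0.3, 0.4, -3.5]
width: 0.0193
n 1 dist mm 3.2 turn 0.1 rv/row [-0.0006  0.0001 -0.0009]
  t [-0.1, 0.5, 3.2]
```

```bash
python3 -m handwheel '[{"claw":0,"tx":0,"ty":0.3,"tz":5,"wx":0,"wy":0,"wz":0},{"claw":0,"tx":0,"ty":0,"tz":5,"wx":0,"wy":0,"wz":0},{"claw":0,"tx":0,"ty":0,"tz":0,"wx":0,"wy":0,"wz":0}]'; python3 -m handwheel '[{"claw":0,"tx":0,"ty":0,"tz":5,"wx":0,"wy":0,"wz":0},{"claw":0,"tx":0,"ty":0,"tz":0,"wx":0,"wy":0,"wz":0}]'
```

```text
t: 19.52
eef_pos: [0.492, 0.2948, 0.0667]
ee_rot: [[0.067, 0.998, -0.0], [0.998, -0.067, 0.0], [0.0, -0.0, -1.0]]
contact_force: [-0.9, 0.5, -4.1]
width: 0.0193
t: 19.77
eef_pos: [0.4918, 0.2955, 0.0618]
ee_rot: [[0.067, 0.998, -0.001], [0.998, -0.067, 0.001], [0.001, -0.001, -1.0]]
contact_force: [-1.5, 0.9, -5.7]
width: 0.0192
```

Both pins have entered, below the taper, with no resistance.

```bash
python3 -m handwheel '[{"claw":0,"tx":0,"ty":0,"tz":5,"wx":0,"wy":0,"wz":0},{"claw":0,"tx":0,"ty":0,"tz":0,"wx":0,"wy":0,"wz":0}]'; python3 -m handwheel '[{"claw":0,"tx":0,"ty":0,"tz":4,"wx":0,"wy":0,"wz":0},{"claw":0,"tx":0,"ty":0,"tz":0,"wx":0,"wy":0,"wz":0}]'
```

```text
t: 20.02
eef_pos: [0.4916, 0.2955, 0.0564]
ee_rot: [[0.067, 0.998, -0.001], [0.998, -0.067, 0.001], [0.001, -0.001, -1.0]]
contact_force: [-0.6, 0.7, -4.9]
width: 0.0193
t: 20.27
eef_pos: [0.4916, 0.2955, 0.052]
ee_rot: [[0.067, 0.998, -0.001], [0.998, -0.067, 0.001], [0.001, -0.001, -1.0]]
contact_force: [-1.3, 0.2, -6.0]
width: 0.019
```

```bash
python3 -m handwheel '[{"claw":0,"tx":0,"ty":0,"tz":2,"wx":0,"wy":0,"wz":0},{"claw":0,"tx":0,"ty":0,"tz":0,"wx":0,"wy":0,"wz":0}]'; python3 -m handwheel '[{"claw":0,"tx":0,"ty":0,"tz":1.5,"wx":0,"wy":0,"wz":0},{"claw":0,"tx":0,"ty":0,"tz":0,"wx":0,"wy":0,"wz":0}]'
```

```text
t: 20.52
eef_pos: [0.4917, 0.2955, 0.05]
ee_rot: [[0.067, 0.998, -0.001], [0.998, -0.067, 0.001], [0.001, -0.001, -1.0]]
contact_force: [-2.0, 1.3, -5.9]
width: 0.0191
t: 20.78
eef_pos: [0.4917, 0.2955, 0.0485]
ee_rot: [[0.067, 0.998, -0.001], [0.998, -0.067, 0.001], [0.001, -0.001, -1.0]]
contact_force: [-1.1, -0.0, -5.6]
width: 0.0193
```

```bash
python3 -m handwheel '[{"claw":0,"tx":0,"ty":0,"tz":1.5,"wx":0,"wy":0,"wz":0},{"claw":0,"tx":0,"ty":0,"tz":0,"wx":0,"wy":0,"wz":0}]'; python3 -m handwheel '[{"claw":0,"tx":0,"ty":0,"tz":1,"wx":0,"wy":0,"wz":0},{"claw":0,"tx":0,"ty":0,"tz":0,"wx":0,"wy":0,"wz":0}]'
```

```text
t: 21.02
eef_pos: [0.4918, 0.2957, 0.0481]
ee_rot: [[0.067, 0.998, -0.0], [0.998, -0.067, 0.001], [0.001, -0.0, -1.0]]
contact_force: [-1.8, -1.0, -3.3]
width: 0.0191
t: 21.28
eef_pos: [0.4918, 0.2957, 0.048]
ee_rot: [[0.067, 0.998, 0.0], [0.998, -0.067, 0.001], [0.001, -0.0, -1.0]]
contact_force: [-3.0, -1.1, -2.0]
width: 0.0189
```

Contact comes at the expected height (underside about 0.0235 m). I'll settle it slightly, release gently and retreat straight up.

```bash
python3 -m handwheel '[{"claw":0,"tx":0,"ty":0,"tz":1.5,"wx":0,"wy":0,"wz":0},{"claw":0.28,"tx":0,"ty":0,"tz":0,"wx":0,"wy":0,"wz":0},{"claw":0.35,"tx":0,"ty":0,"tz":0,"wx":0,"wy":0,"wz":0},{"claw":0.45,"tx":0,"ty":0,"tz":0,"wx":0,"wy":0,"wz":0},{"claw":0.45,"tx":0,"ty":0,"tz":0,"wx":0,"wy":0,"wz":0}]' 30; python3 -m handwheel '[{"claw":0.45,"tx":0,"ty":0,"tz":-10,"wx":0,"wy":0,"wz":0},{"claw":0.45,"tx":0,"ty":0,"tz":-25,"wx":0,"wy":0,"wz":0},{"claw":0.45,"tx":0,"ty":0,"tz":-45,"wx":0,"wy":0,"wz":0},{"claw":0.45,"tx":0,"ty":0,"tz":-50,"wx":0,"wy":0,"wz":0},{"claw":0.45,"tx":0,"ty":-30,"tz":-30,"wx":0,"wy":0,"wz":0},{"claw":0.45,"tx":-40,"ty":-35,"tz":0,"wx":0,"wy":0,"wz":0},{"claw":0.45,"tx":-50,"ty":-20,"tz":0,"wx":0,"wy":0,"wz":0},{"claw":0.45,"tx":-50,"ty":0,"tz":0,"wx":0,"wy":0,"wz":0},{"claw":0.45,"tx":-50,"ty":0,"tz":0,"wx":0,"wy":0,"wz":0},{"claw":0.45,"tx":0,"ty":0,"tz":0,"wx":0,"wy":0,"wz":0}]'
python3 - <<'E'
from h import *
a=arm.get_image('side')
cv2.imwrite('pics/s7.png',cv2.resize(a[140:360,110:340,::-1],None,fx=2.7,fy=2.7,interpolation=2))
c=arm.get_image('top')
o=cv2.imread('pics/top0.png')
cv2.imwrite('pics/t7.png',np.hstack([cv2.resize(x[80:230,80:380],(400,300)[:2],interpolation=2) for x in(o,c[...,::-1])]))
for l in('dish','canister','tub','hook'): print(l,[np.round(m['uv'],1).tolist() for m in arm.cut_out('top',l)[:1]])
E
```

```text
t: 21.9
eef_pos: [0.4939, 0.2961, 0.0489]
ee_rot: [[0.067, 0.998, 0.005], [0.998, -0.067, 0.003], [0.004, 0.005, -1.0]]
contact_force: [-0.2, -0.9, -0.3]
width: 0.0381
t: 23.15
eef_pos: [0.3928, 0.1073, 0.2202]
ee_rot: [[0.065, 0.998, 0.016], [0.998, -0.066, 0.006], [0.007, 0.016, -1.0]]
contact_force: [0.1, 1.2, -0.9]
width: 0.0381
dish [[220.2, 199.4]]
canister [[114.4, 144.4]]
tub [[318.5, 137.2]]
hook [[225.5, 122.0]]
```

View pics/s7.png

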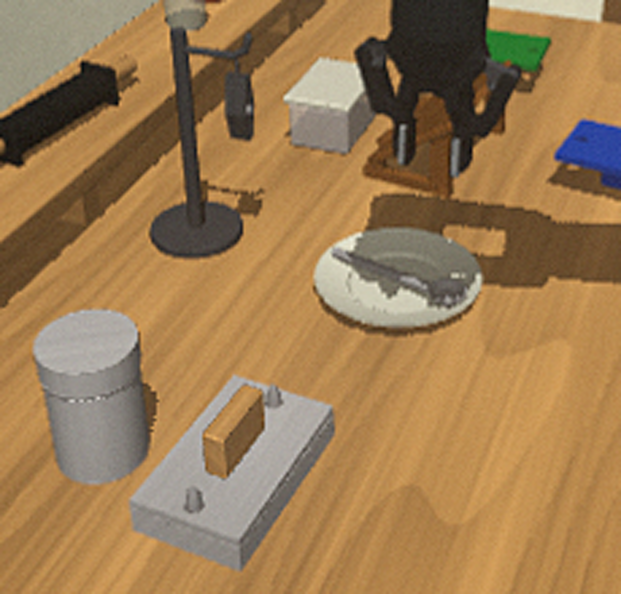

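View pics/t7.png

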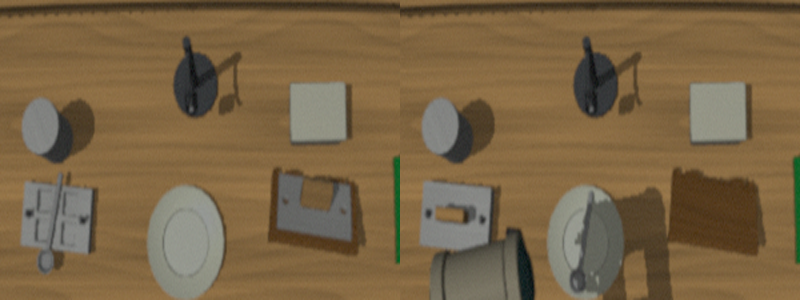

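The cover lies flush with both pins standing through it (crop 195,498 and 275,397), and the spoon rests on the plate. The canister, box, hook stand and plate sit where they were in the first picture. I'm handing in.

```bash
python3 -c "
from station import arm
print(arm.finish_job())"
```

```text
the job is handed in; nothing more can be done
None
```

The job is done and handed in, at about 23 s on the robot's clock. I laid the spoon on the ceramic plate first. Then I took the grey cover off the rack by its pine handle, lowered it over the two pins until it touched the base, and let go.

- **Cover:** In the last side picture it lies flush on the base with both pins standing through it. It met the base with the underside at about 0.0235 m (0.024 m expected). Contact forces I read between steps stayed below about 7 N.
- **Spoon:** It lies across the plate, inside the rim. During lowering it touched the plate with a few newtons, and the plate shows no shift.
- **Bystanders:** The canister, box, hook stand and plate look the same in the top picture before and after. The network centres agree within about 2 px, which is its usual scatter.
- **Disagreements:** The side and top cameras differed by 2–3 mm in y for the base. The top camera's yaw for the held cover was poor because only two corners showed. One hole I picked in the side picture was really a shadow, and the fit effectively ignored it.

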